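# One turn down on the bench press

### The arm

A 6-joint arm with a two-finger parallel gripper is mounted at the origin on the work surface. World frame = base frame: x ahead of the robot, y to its left, z up, the work surface at z = 0. Lengths are in mm, angles in rad, forces in N, time in s.
With the tool pointing down it reaches from about 275 to 1000 mm from the base axis. Payload 8.4 kg.
Tool frame: the origin (TCP) lies at the very end of the fingers, on their centre line; the grasp point (between the pads) lies 19 mm behind it; z points along the fingers, y is the direction in which the jaws open and shut (so a half turn about z gives the same grasp; the last joint's range is limited). The gripper opens to 85 mm and grips with 20 to 120 N. Pads are 22 mm wide; open, the fingers measure 114 mm over their backs; the gripper's body (76 mm by 85 mm) begins 54 mm behind the grasp point. The pads swing forward as they close: fully open they stand 13 mm farther back than shut.
Start: joints at [-1.351, 0.353, 1.633, -0, 1.155, -0.002], TCP at [137.489, -609.692, 231.281] pointing down, gripper open.
Joint ranges: [-2.63, 2.63], [-0.92, 2.1], [0.06, 2.66], [-1.3, 4.44], [0, 2.69], [-3.02, 3.02]. Speed limits (rad/s): [2.22, 2.22, 2.79, 3.14, 3.14, 3.14].

### API

Orientations are given as [roll, pitch, yaw] about the fixed x, y, z axes, in that order (R = Rz(yaw) Ry(pitch) Rx(roll)).
In Python, from rig import sense, grab_frame, get_calibration, sign_off, boxes_of, trace gives the robot as it stands.
- The arm moves only by the tool servo_tool, never from a script. Its argument "rows" is a list of rows, each a list of 3 entries, a list of its own where there are three numbers: the finger opening in mm, from 0 to 85.4, then the shift along the tool's x, y, z in mm, then the turn, a rotation vector about the tool's x, y, z in degrees. A call has 1 to 8 rows; each row shifts and turns the commanded pose from where the row before left it, along the tool's axes as they then stand; what a row does not reach is not made up. A row lasts 1/8 s, in which the tool goes at most 62.5 mm and 10.7 degrees, less where a joint would pass 70% of its speed; a pose out of reach is approached as far as the arm can. A call is refused whole if a number of a shift passes 62.5 or a number of a turn 10.7, either way. A call with a gripper value outside its range is refused whole. The fingers move at their own pace and stop on an object; "force" is the grip in N (left out, the last holds). Time passes only in rows, so rows that do not move let the fingers close. It gives the time, the measured TCP pose, the force and the opening at its end, in the units of the state.
- sense(): the state, without advancing time (a new reading comes with each control period).
- grab_frame(name): name is "scene" or "top"; returns the picture (400x640x3 uint8, blue, green, red); there is no depth.
- get_calibration(name): a dict with "intrinsics" (3x3 intrinsics, pixels), "k1" (the pictures are not rectified: a ray, as slopes to the right and down, at radius r is drawn at 1 + k1 r^2 times it, then the intrinsics apply), "world_to_cam" (4x4, takes a point from world to camera coordinates). Camera axes: x right, y down, z forward; pixel columns grow to the right and rows downward; lengths in mm; the calibration is good to about 2 mm. A picture is of the moment at which its call begins. get_calibration takes no time and is no camera call.
- sign_off(): hands the job in, once; it reports no verdict.
Trained networks look in the newest picture that a camera, given by its name, has taken for a name from the list of things; names that differ only in an ending like _2 or _b are one class to them, and where a whole thing is asked for, a point or a joint stands for the part that bears it (a point fixed in the world has none). Each returns a list of dicts, best first, with "conf" (0 to 1); they miss things now and then, are a little off and sometimes report something else, mostly with a low value. They report only what shows in the picture. A call takes as long as a camera call.
- boxes_of(camera, thing): "centre" ([x, y, z] in mm, in the coordinates of the camera as it stood for that picture, good to about 4 mm: the middle of the surface that is visible of it).
- trace(camera, thing): "mask" (400x640 bool, what is visible of it).
The state is a dict: "clock": time; "qpos": joint angles; "qvel": joint speeds; "joint_efforts": joint torques, N m; "eef_pos": TCP position; "tcp_rot": TCP orientation; "contact_force": force on the tool from outside, world axes, zero at the start; "wrist_torque": the same for the moment, N m; "opening": opening from 0.0 (shut) to 1.0 (fully open).
Only numpy, scipy, OpenCV 4.12 (cv2) and the standard library are available. Lean on these libraries where they do the work, as an engineer would, in place of code of your own. Each camera call takes 0.05 s, during which the arm holds its last target. There are 200 camera calls.

### The job

A glued glass-mosaic board lies in the bench screw press with the pad just down on it. Push the hand wheel round clockwise, seen from above, by its upright handle through exactly one full turn, so that the handle comes back to where it started, and stop there: further would crack the glass. Only push with the fingers, without taking hold of the handle, leave the other things on the table alone, and finish with the hand clear of everything.

Things in the scene. Friction and masses are not known exactly. Their poses are not given: they have to be found in the camera images.
- press: Grey iron bench screw press, bolted down, standing at varying places and yawed up to 0.4 rad: base 240 x 300 mm (390 mm over its bolting lugs), two columns 264 mm apart, a crosshead 52 x 315 mm with its top 168 mm up (column nuts to 186 mm), and above it the horizontal hand wheel. Origin: on the table under the wheel's axis; z up, y along the crosshead.
- wheel_centre (a point): Centre of the hand wheel, on its vertical axis, in the rim's middle plane, about 212 mm above the table. Steel wheel: rim a ring of radius 78 mm to the middle of its 18 mm thick bar (174 mm over all, rim top 9 mm above this point), four spokes, hub radius 24 mm with a nut ending 18 mm above this point. The wheel sinks 4 mm in one turn with its screw.
- handle: The wheel's handle: upright black barrel grip, 50 mm tall, 19 mm thick at the foot, 24 mm at the middle, standing on the rim 78 mm from the wheel's axis, at the start at any angle round it. Origin: foot of the grip, 11 mm above the wheel's middle plane (about 223 mm above the table); its top is at about 273 mm. The grip spins freely on its pin, so its own yaw means nothing.
- wheel (a joint): Angle of the hand wheel in rad, growing clockwise seen from above, which lowers the platen; one turn is 2 pi. It starts anywhere from -3 to 3; the limits are far beyond. At 0 the handle stands on the press's +x side. The screw is stiff and stays where it is left, without coasting: it takes about 3 to 5 N of push at the handle.
- platen_top (a point): Point on the upper face of the press's grey platen (200 x 230 mm, black sponge pad below it), 90 mm to the press's +y side of the screw, about 77 mm above the table. It goes down 4 mm for one turn of the wheel and cannot turn.
- flux_bottle: White plastic flux bottle, 54 mm across, 135 mm tall, standing loose on the table beside the press, to be left alone. Origin: centre of its underside.
- solder_reel: Grey-flanged reel of solder, 58 mm across, 44 mm tall, standing loose on the table beside the press, to be left alone. Origin: centre of its underside.
- sanding_block: Cork sanding block, 100 x 55 x 32 mm, lying loose on the table near the press, to be left alone. Origin: centre of its underside.
- tin_cup: Steel cup, 72 mm across, 75 mm tall, standing loose on the table near the press, to be left alone. Origin: centre of its underside.

How it is judged (in metres and radians):
On the way, in this order (a step that is already met when the one before it is completed fails the run):
1. the fingers push the handle past the first quarter of the turn (distance of platen_top from where it was at the start of the episode above 0.001 m and contact force between the fingers and handle above 0.3 N).
2. the fingers push the handle past three quarters of the turn (distance of platen_top from where it was at the start of the episode above 0.003 m and contact force between the fingers and handle above 0.3 N).
At the end, for the whole second after the job is handed in: The wheel stands still exactly one turn clockwise from its start: the handle is within 22 mm (about 15 degrees) of where it was at the start and the platen is 4 mm lower (0.5 mm either way) (distance of handle from where it was at the start of the episode below 0.022 m and distance of platen_top from where it was at the start of the episode between 0.0035 and 0.0045 m and value of joint wheel above 2.9 rad and velocity of joint wheel between -0.05 and 0.05 rad/s); the robot touches nothing.
It fails at once if the wheel was turned more than an eighth of a turn too far (value of joint wheel above 2.9 rad and distance of platen_top from where it was at the start of the episode above 0.0045 m).
It fails at once if the handle was gripped between the fingers instead of pushed (horizontal distance between the grasp point and handle below 0.012 m and contact force between the fingers and handle above 15 N).
It fails at once if a bystander was moved or lifted (distance of any of flux_bottle, solder_reel, sanding_block, tin_cup from where it was at the start of the episode above 0.02 m).
It also fails if it takes over 64 s, if anything falls off the work surface, if the arm or the gripper's body presses on something with over 40 N, if the wrist force passes 120 N, or if a joint passes its speed limit or range.

## Working session

There is one attempt and no reset: what is moved stays moved. The work goes in short steps, Python scripts to look and compute and a tool call to move; the robot and the scene stay as the last step left them, time stands still between calls to the robot, and variables do not carry over. Pictures are saved under pics/ and viewed, about 8 in all and at most 12, crops included, and the job is handed in when it is done.

Besides the shell and the picture viewer there is one more tool, called after ">>>" as name([rows], argument=value, ...), one row to a line, values as JSON. servo_tool: Moves the arm, as the interface text tells. Its arguments: {"type":"object","properties":{"rows":{"type":"array","items":{"type":"array"}},"force":{"type":"number"}},"required":["rows"]}

```bash
mkdir -p pics; cat > h.py <<'E'
import numpy as np, cv2
from rig import *
def toworld(cam,p):
    T=np.array(get_calibration(cam)["world_to_cam"]); return (np.linalg.inv(T)@np.r_[p,1])[:3]
def proj(cam,P):
    c=get_calibration(cam);T=np.array(c["world_to_cam"]);q=T[:3,:3]@np.array(P,float)+T[:3,3]
    s=q[:2]/q[2];s=s*(1+c["k1"]*(s@s));return (np.array(c["intrinsics"])@np.r_[s,1])[:2]
def ray(cam,uv):
    c=get_calibration(cam);T=np.array(c["world_to_cam"]);K=np.array(c["intrinsics"])
    d=np.linalg.inv(K)@np.r_[uv,1];s=d[:2].copy()
    for _ in range(10): s=d[:2]/(1+c["k1"]*(s@s))
    R=T[:3,:3]; return -R.T@T[:3,3], R.T@np.r_[s,1]
def atz(cam,uv,z):
    o,d=ray(cam,uv); return o+d*(z-o[2])/d[2]
E
python3 - <<'E'
from h import *
s=sense();print(s)
ims=[]
for c in("scene","top"):
    im=grab_frame(c);cv2.imwrite(f"pics/{c}0.png",im)
    print(c,np.round(get_calibration(c)["world_to_cam"],2).tolist())
    for t in("press","handle","wheel_centre","platen_top","flux_bottle","solder_reel","sanding_block","tin_cup"):
        for r in boxes_of(c,t)[:2]: print(c,t,round(r["conf"],2),np.round(toworld(c,r["centre"])))
    for r in trace(c,"handle")[:2]:
        v,u=np.nonzero(r["mask"]);print("hmask",r["conf"],u.min(),u.max(),v.min(),v.max(),u.mean(),v.mean())
print(sense()["clock"])
E
```

```text
{'clock': 0.0, 'qpos': array([-1.35139685e+00,  3.53652781e-01,  1.63417620e+00, -1.43637125e-05,
        1.15521717e+00, -2.36874443e-03]), 'qvel': array([-0.00154327,  0.00036008, -0.00116505,  0.00064994,  0.00017492,
        0.00140289]), 'joint_efforts': array([ 4.73608579e-04, -6.05238390e+01, -3.42069733e+01,  1.01807491e-04,
        9.46293992e-03, -1.04071904e-05]), 'eef_pos': array([ 137.37601913, -609.19517397,  230.54080469]), 'tcp_rot': array([-3.14013914e+00,  9.68969063e-06,  2.21774034e-01]), 'contact_force': array([-0.31216491,  0.25729972,  0.36130308]), 'wrist_torque': array([-0.00943095,  0.03364047,  0.04865366]), 'opening': 1.0023279521866635}
scene [[0.35, 0.94, -0.0, -210.04], [0.83, -0.31, -0.46, -346.18], [-0.44, 0.16, -0.89, 1543.54], [0.0, 0.0, 0.0, 1.0]]
scene press 0.95 [582.  86.  79.]
scene handle 0.23 [343. 322.  47.]
scene wheel_centre 0.81 [553. 112. 221.]
scene platen_top 0.88 [579. 102.  75.]
scene flux_bottle 0.65 [497. 363.  85.]
scene solder_reel 0.62 [ 516. -133.   46.]
scene sanding_block 0.6 [358.   1.  25.]
scene tin_cup 0.94 [346. 324.  51.]
hmask 0.67 370 390 124 150 379.1130820399113 136.84035476718404
hmask 0.59 373 381 170 183 376.7263157894737 176.55789473684212
top [[0.02, -1.0, 0.0, 31.29], [-0.98, -0.02, -0.17, 551.2], [0.17, 0.0, -0.98, 999.32], [0.0, 0.0, 0.0, 1.0]]
top press 0.69 [525. 102.  78.]
top press 0.66 [351. 336.  36.]
top handle 0.44 [581. 175. 265.]
top wheel_centre 0.7 [541. 112. 220.]
top wheel_centre 0.49 [523. 109.  80.]
top platen_top 0.78 [519. 113.  77.]
top flux_bottle 0.71 [489. 362.  92.]
top sanding_block 0.79 [356.   4.  31.]
top tin_cup 0.68 [351. 330.  34.]
hmask 0.53 249 260 161 174 254.23809523809524 167.95238095238096
1.0
```

```bash
python3 - <<'E'
from h import *
a=cv2.imread("pics/top0.png");b=cv2.imread("pics/scene0.png")
cv2.imwrite("pics/t1.png",cv2.resize(a[60:360,120:480],None,fx=2,fy=2));cv2.imwrite("pics/s1.png",cv2.resize(b[40:340,180:560],None,fx=2,fy=2))
print(atz("top",(254.2,168),268),atz("scene",(379,137),250),atz("scene",(376.7,176.5),250))
for c in("top","scene"):
  for r in trace(c,"wheel_centre")[:1]:
    v,u=np.nonzero(r["mask"]);print(c,u.min(),u.max(),v.min(),v.max(),[atz(c,p,212).round() for p in((u.min(),v[u==u.min()].mean()),(u.max(),v[u==u.max()].mean()),(u[v==v.min()].mean(),v.min()),(u[v==v.max()].mean(),v.max()))])
E
```

```text
[581.0712506  175.48043506 268.        ] [471.04913345 236.95560462 250.        ] [584.12877113 178.79068786 250.        ]
top 247 326 153 229 [array([545., 198., 212.]), array([548.,  25., 212.]), array([632., 112., 212.]), array([462., 107., 212.])]
scene 315 381 152 208 [array([511.,  32., 212.]), array([568., 204., 212.]), array([462., 140., 212.]), array([627.,  82., 212.])]
```

View pics/t1.png

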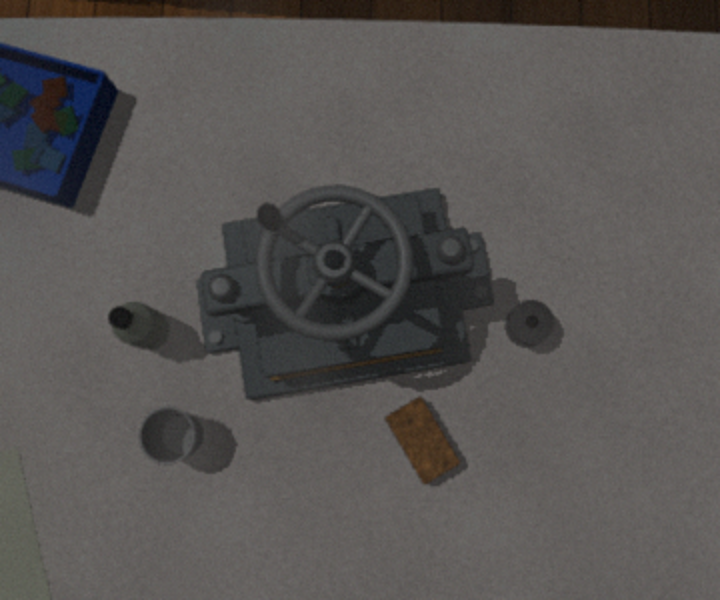

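View pics/s1.png

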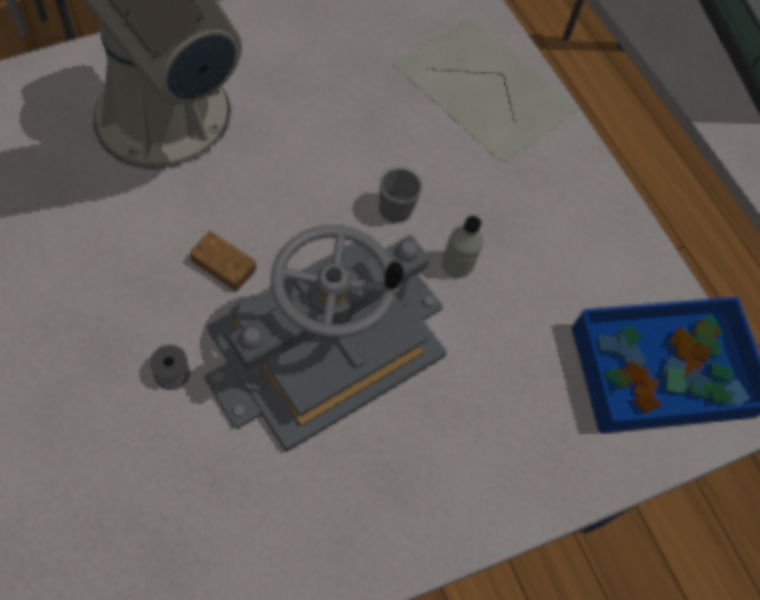

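The pictures put the wheel centre near world (546, 111). The handle is near (582, 177), at about 61° (top picture pixel 254, 168; scene 377, 177). First I'll shut the fingers, raise the hand and yaw it so that a side face meets the handle squarely.

>>> servo_tool([
  [0,[0,0,-30],[0,0,10.5]],
  [0,[0,0,-40],[0,0,10.5]],
  [0,[0,0,-40],[0,0,10.5]],
  [0,[0,0,0],[0,0,10.5]],
  [0,[0,0,0],[0,0,0]],
], force=20)

```text
clock: 1.72
eef_pos: [137.5, -609.7, 341.6]
tcp_rot: [3.141, -0.0, -0.51]
contact_force: [-0.1, -0.0, -0.7]
opening: -0.0
```

```bash
cat >> h.py <<'E'
from scipy.spatial.transform import Rotation as Ro
C=np.array([545.5,110.5])
def rows(pts):
    """tool-frame shifts through world pts from measured pose"""
    s=sense();R=Ro.from_euler("xyz",s["tcp_rot"]).as_matrix();p=s["eef_pos"].copy()
    d=p[:2]-C
    print("t",round(s["clock"],2),"p",p.round(1),"rot",s["tcp_rot"].round(3),"q",s["qpos"].round(2),"F",s["contact_force"].round(1),"op",round(s["opening"],2),"phi",np.degrees(np.arctan2(d[1],d[0])).round(1),"r",np.hypot(*d).round(1))
    for q in pts:
        print((R.T@(np.array(q)-p)).round().tolist(),end=" ");p=np.array(q,float)
    print()
def circ(a,r=80,z=238): a=np.radians(a);return [C[0]+r*np.cos(a),C[1]+r*np.sin(a),z]
E
python3 -c "
from h import *
a=sense()['eef_pos'];b=np.array(circ(108,80,340))
rows([a+(b-a)*k/16 for k in range(1,17)])"
```

```text
t 1.73 p [ 137.5 -609.7  341.6] rot [ 3.141 -0.    -0.51 ] q [-1.35  0.27  1.5   0.    1.37  0.73] F [-0.1 -0.  -0.7] op -0.0 phi -119.5 r 827.7
[-3.0, -55.0, 0.0] [-3.0, -55.0, 0.0] [-3.0, -55.0, 0.0] [-3.0, -55.0, 0.0] [-3.0, -55.0, 0.0] [-3.0, -55.0, 0.0] [-3.0, -55.0, 0.0] [-3.0, -55.0, 0.0] [-3.0, -55.0, 0.0] [-3.0, -55.0, 0.0] [-3.0, -55.0, 0.0] [-3.0, -55.0, 0.0] [-3.0, -55.0, 0.0] [-3.0, -55.0, 0.0] [-3.0, -55.0, 0.0] [-3.0, -55.0, 0.0]
```

>>> servo_tool([
  [0,[-2,-25,0],[0,0,0]],
  [0,[-3,-50,0],[0,0,0]],
  [0,[-3,-55,0],[0,0,0]],
  [0,[-3,-55,0],[0,0,0]],
  [0,[-3,-55,0],[0,0,0]],
  [0,[-3,-55,0],[0,0,0]],
  [0,[-3,-55,0],[0,0,0]],
  [0,[-3,-55,0],[0,0,0]],
])

```text
clock: 2.72
eef_pos: [315.7, -243.4, 340.8]
tcp_rot: [-3.141, 0.001, -0.507]
contact_force: [0.6, 0.3, 1.0]
opening: -0.002
```

>>> servo_tool([
  [0,[-3,-55,0],[0,0,0]],
  [0,[-3,-55,0],[0,0,0]],
  [0,[-3,-55,0],[0,0,0]],
  [0,[-3,-55,0],[0,0,0]],
  [0,[-3,-55,0],[0,0,0]],
  [0,[-3,-55,0],[0,0,0]],
  [0,[-3,-50,0],[0,0,0]],
  [0,[-3,-30,0],[0,0,0]],
])

```text
clock: 3.72
eef_pos: [495.5, 126.2, 340.3]
tcp_rot: [3.141, 0.001, -0.505]
contact_force: [0.3, -1.0, -1.1]
opening: -0.001
```

```bash
python3 -c "
from h import *
rows([circ(108,80,340)]+[circ(108,80,z) for z in (305,270,238)]); print(sense()['qpos'])"
```

```text
t 3.73 p [495.5 126.2 340.3] rot [ 3.141e+00  1.000e-03 -5.050e-01] q [0.25 0.08 1.73 0.   1.33 2.32] F [ 0.3 -1.  -1.1] op -0.0 phi 162.5 r 52.4
[-7.0, -65.0, 0.0] [0.0, -0.0, 35.0] [0.0, -0.0, 35.0] [0.0, -0.0, 32.0] 
[2.46373724e-01 8.22527976e-02 1.73462414e+00 2.36215674e-04
 1.32608528e+00 2.32161773e+00]
```

>>> servo_tool([
  [0,[-3,-33,0],[0,0,0]],
  [0,[-4,-32,0],[0,0,0]],
  [0,[0,0,35],[0,0,0]],
  [0,[0,0,35],[0,0,0]],
  [0,[0,0,32],[0,0,0]],
  [0,[0,0,0],[0,0,0]],
])

```text
clock: 4.47
eef_pos: [519.0, 183.6, 236.5]
tcp_rot: [3.137, 0.004, -0.507]
contact_force: [0.5, 0.2, 0.2]
opening: -0.002
```

```bash
python3 - <<'E'
from h import *
cv2.imwrite("pics/m2.png",np.vstack([cv2.resize(grab_frame("top")[120:260,200:360],None,fx=2.5,fy=2),cv2.resize(grab_frame("scene")[110:250,280:440],None,fx=2.5,fy=2)]))
rows([circ(a) for a in range(104,30,-4)])
E
```

```text
t 4.58 p [521.1 184.3 239.7] rot [ 3.141  0.    -0.509] q [ 0.34  0.23  1.78 -0.    1.13  2.42] F [-0.  -0.4  1.3] op 0.0 phi 108.3 r 77.7
[3.0, -6.0, 2.0] [4.0, -4.0, -0.0] [4.0, -3.0, -0.0] [5.0, -3.0, -0.0] [5.0, -3.0, -0.0] [5.0, -2.0, -0.0] [5.0, -2.0, -0.0] [5.0, -2.0, -0.0] [5.0, -1.0, -0.0] [6.0, -1.0, -0.0] [6.0, -1.0, -0.0] [6.0, -0.0, -0.0] [6.0, 0.0, -0.0] [6.0, 1.0, -0.0] [5.0, 1.0, -0.0] [5.0, 1.0, -0.0] [5.0, 2.0, -0.0] [5.0, 2.0, -0.0] [5.0, 3.0, -0.0]
```

View pics/m2.png

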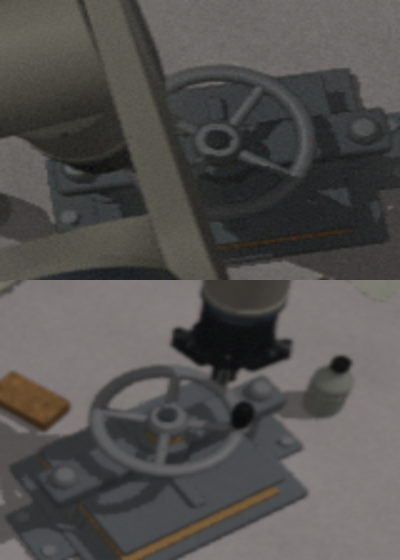

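The top view is blocked by the arm. The scene half shows the shut fingers at about (222, 378), behind the handle at (242, 415). I'll feel for contact now.

>>> servo_tool([
  [0,[3,-6,1],[0,0,0]],
  [0,[4,-4,0],[0,0,0]],
  [0,[4,-3,0],[0,0,0]],
  [0,[5,-3,0],[0,0,0]],
  [0,[5,-3,0],[0,0,0]],
  [0,[0,0,0],[0,0,0]],
])

```text
clock: 5.32
eef_pos: [549.0, 190.4, 238.2]
tcp_rot: [-3.142, -0.0, -0.511]
contact_force: [0.1, 0.5, -0.5]
opening: 0.002
```

>>> servo_tool([
  [0,[3,-1,0],[0,0,0]],
  [0,[0,0,0],[0,0,0]],
])

```text
clock: 5.58
eef_pos: [551.8, 189.8, 238.3]
tcp_rot: [3.142, 0.0, -0.511]
contact_force: [-0.1, 0.2, 0.4]
opening: 0.001
```

>>> servo_tool([
  [0,[3,-1,0],[0,0,0]],
  [0,[0,0,0],[0,0,0]],
])

```text
clock: 5.82
eef_pos: [555.0, 189.3, 238.3]
tcp_rot: [-3.141, -0.0, -0.511]
contact_force: [-0.3, -0.0, 0.3]
opening: -0.002
```

>>> servo_tool([
  [0,[3,-1,0],[0,0,0]],
  [0,[0,0,0],[0,0,0]],
])

```text
clock: 6.08
eef_pos: [558.1, 188.7, 238.3]
tcp_rot: [-3.141, -0.0, -0.511]
contact_force: [0.1, 0.0, 0.2]
opening: 0.001
```

>>> servo_tool([
  [0,[3,-1,0],[0,0,0]],
  [0,[0,0,0],[0,0,0]],
])

```text
clock: 6.32
eef_pos: [561.2, 188.1, 238.3]
tcp_rot: [-3.142, -0.0, -0.511]
contact_force: [0.8, 0.3, 0.3]
opening: 0.002
```

>>> servo_tool([
  [0,[3,-1,0],[0,0,0]],
  [0,[0,0,0],[0,0,0]],
])

```text
clock: 6.58
eef_pos: [564.1, 187.6, 238.2]
tcp_rot: [3.142, 0.0, -0.511]
contact_force: [-0.5, 1.2, 0.5]
opening: -0.003
```

>>> servo_tool([
  [0,[2,0,0],[0,0,0]],
  [0,[0,0,0],[0,0,0]],
])

```text
clock: 6.82
eef_pos: [565.7, 186.6, 238.2]
tcp_rot: [3.142, 0.0, -0.511]
contact_force: [-0.6, 1.8, 0.2]
opening: 0.003
```

>>> servo_tool([
  [0,[2,0,0],[0,0,0]],
  [0,[0,0,0],[0,0,0]],
])

```text
clock: 7.08
eef_pos: [567.6, 185.5, 238.2]
tcp_rot: [3.142, -0.0, -0.511]
contact_force: [-1.7, 1.7, -0.0]
opening: 0.001
```

>>> servo_tool([
  [0,[2,0,0],[0,0,0]],
  [0,[0,0,0],[0,0,0]],
])

```text
clock: 7.32
eef_pos: [569.5, 184.5, 238.2]
tcp_rot: [3.142, -0.0, -0.511]
contact_force: [-1.3, 1.0, -0.7]
opening: 0.001
```

Contact came at about (564, 187.5), 76° round. The finger yaw stays fixed, so one turn is done when the TCP is back there. Now I'll push round the circle.

```bash
python3 -c "
from h import *
rows([circ(a) for a in range(66,-70,-6)])"
```

```text
t 7.33 p [569.5 184.5 238.2] rot [ 3.142 -0.    -0.511] q [ 0.31  0.31  1.68 -0.    1.15  2.39] F [-1.3  1.  -0.7] op 0.0 phi 72.0 r 77.7
[8.0, -3.0, 0.0] [8.0, -0.0, 0.0] [8.0, 1.0, 0.0] [8.0, 1.0, 0.0] [8.0, 2.0, 0.0] [8.0, 3.0, 0.0] [7.0, 4.0, 0.0] [7.0, 5.0, 0.0] [6.0, 5.0, 0.0] [6.0, 6.0, 0.0] [5.0, 7.0, 0.0] [4.0, 7.0, 0.0] [4.0, 8.0, 0.0] [3.0, 8.0, 0.0] [2.0, 8.0, 0.0] [1.0, 8.0, 0.0] [0.0, 8.0, 0.0] [-1.0, 8.0, 0.0] [-1.0, 8.0, 0.0] [-2.0, 8.0, 0.0] [-3.0, 8.0, -0.0] [-4.0, 7.0, -0.0] [-5.0, 7.0, -0.0]
```

>>> servo_tool([
  [0,[8,-3,0],[0,0,0]],
  [0,[8,0,0],[0,0,0]],
  [0,[8,1,0],[0,0,0]],
  [0,[8,1,0],[0,0,0]],
  [0,[8,2,0],[0,0,0]],
  [0,[8,3,0],[0,0,0]],
  [0,[7,4,0],[0,0,0]],
  [0,[7,5,0],[0,0,0]],
])

```text
clock: 8.32
eef_pos: [617.1, 142.5, 238.3]
tcp_rot: [3.141, 0.0, -0.511]
contact_force: [-2.3, 2.5, -3.8]
opening: -0.003
```

```bash
python3 - <<'E'
from h import *
rows([circ(a) for a in range(18,-100,-6)])
for c in("top","scene"):
  grab_frame(c)
  for r in boxes_of(c,"handle")[:2]: print(c,r["conf"],toworld(c,r["centre"]).round())
rows([])
E
```

```text
t 8.32 p [617.1 142.5 238.3] rot [ 3.141  0.    -0.511] q [0.22 0.36 1.61 0.   1.17 2.31] F [-2.3  2.5 -3.8] op -0.0 phi 24.1 r 78.4
[8.0, 4.0, 0.0] [6.0, 6.0, -0.0] [5.0, 7.0, -0.0] [4.0, 7.0, -0.0] [4.0, 8.0, -0.0] [3.0, 8.0, -0.0] [2.0, 8.0, -0.0] [1.0, 8.0, 0.0] [0.0, 8.0, 0.0] [-1.0, 8.0, 0.0] [-1.0, 8.0, 0.0] [-2.0, 8.0, 0.0] [-3.0, 8.0, 0.0] [-4.0, 7.0, 0.0] [-5.0, 7.0, 0.0] [-5.0, 6.0, 0.0] [-6.0, 6.0, 0.0] [-7.0, 5.0, 0.0] [-7.0, 4.0, 0.0] [-8.0, 4.0, 0.0] 
top 0.38 [556.  34. 219.]
scene 0.52 [630. 111. 262.]
t 8.53 p [617.9 142.3 238.9] rot [-3.141e+00 -2.000e-03 -5.120e-01] q [ 0.22  0.36  1.61 -0.    1.17  2.31] F [ 0.2 -0.  -1. ] op -0.0 phi 23.7 r 79.0
```

>>> servo_tool([
  [0,[8,4,0],[0,0,0]],
  [0,[6,6,0],[0,0,0]],
  [0,[5,7,0],[0,0,0]],
  [0,[4,7,0],[0,0,0]],
  [0,[4,8,0],[0,0,0]],
  [0,[3,8,0],[0,0,0]],
  [0,[2,8,0],[0,0,0]],
  [0,[1,8,0],[0,0,0]],
])

```text
clock: 9.52
eef_pos: [618.2, 77.4, 238.2]
tcp_rot: [-3.142, 0.0, -0.511]
contact_force: [1.7, 4.4, 0.3]
opening: 0.001
```

```bash
python3 - <<'E'
from h import *
rows([circ(a) for a in range(-30,-120,-6)])
for c in("top","scene"):
  grab_frame(c)
  for r in boxes_of(c,"handle")[:2]: print(c,r["conf"],toworld(c,r["centre"]).round())
rows([])
E
```

```text
t 9.53 p [618.2  77.4 238.2] rot [-3.142  0.    -0.511] q [0.12 0.34 1.63 0.   1.17 2.2 ] F [1.7 4.4 0.3] op 0.0 phi -24.5 r 79.9
[0.0, 8.0, 0.0] [-1.0, 8.0, 0.0] [-1.0, 8.0, 0.0] [-2.0, 8.0, 0.0] [-3.0, 8.0, 0.0] [-4.0, 7.0, 0.0] [-5.0, 7.0, 0.0] [-5.0, 6.0, 0.0] [-6.0, 6.0, 0.0] [-7.0, 5.0, 0.0] [-7.0, 4.0, 0.0] [-8.0, 4.0, 0.0] [-8.0, 3.0, 0.0] [-8.0, 2.0, 0.0] [-8.0, 1.0, 0.0] 
t 9.72 p [617.9  77.3 238.1] rot [ 3.14   0.    -0.512] q [ 0.12  0.34  1.63 -0.    1.17  2.21] F [0.9 0.  0.4] op 0.0 phi -24.7 r 79.6
```

Contact force is about 4.7 N along the push direction. I'll keep going.

>>> servo_tool([
  [0,[0,8,0],[0,0,0]],
  [0,[-1,8,0],[0,0,0]],
  [0,[-1,8,0],[0,0,0]],
  [0,[-2,8,0],[0,0,0]],
  [0,[-3,8,0],[0,0,0]],
  [0,[-4,7,0],[0,0,0]],
  [0,[-5,7,0],[0,0,0]],
  [0,[-5,6,0],[0,0,0]],
])

```text
clock: 10.72
eef_pos: [570.3, 35.7, 238.4]
tcp_rot: [-3.141, -0.0, -0.511]
contact_force: [3.5, 0.7, -1.9]
opening: -0.0
```

```bash
python3 - <<'E'
from h import *
rows([circ(a) for a in range(-78,-170,-6)])
for c in("top","scene"):
  grab_frame(c)
  for r in boxes_of(c,"handle")[:2]: print(c,r["conf"],toworld(c,r["centre"]).round())
E
```

```text
t 10.72 p [570.3  35.7 238.4] rot [-3.141 -0.    -0.511] q [0.06 0.26 1.74 0.   1.14 2.14] F [ 3.5  0.7 -1.9] op -0.0 phi -71.7 r 78.8
[-5.0, 7.0, 0.0] [-7.0, 5.0, -0.0] [-7.0, 4.0, -0.0] [-8.0, 4.0, -0.0] [-8.0, 3.0, -0.0] [-8.0, 2.0, -0.0] [-8.0, 1.0, -0.0] [-8.0, 0.0, -0.0] [-8.0, -1.0, -0.0] [-8.0, -1.0, -0.0] [-8.0, -2.0, -0.0] [-8.0, -3.0, 0.0] [-7.0, -4.0, 0.0] [-7.0, -5.0, 0.0] [-6.0, -5.0, 0.0] [-6.0, -6.0, 0.0]
```

>>> servo_tool([
  [0,[-5,7,0],[0,0,0]],
  [0,[-7,5,0],[0,0,0]],
  [0,[-7,4,0],[0,0,0]],
  [0,[-8,4,0],[0,0,0]],
  [0,[-8,3,0],[0,0,0]],
  [0,[-8,2,0],[0,0,0]],
  [0,[-8,1,0],[0,0,0]],
  [0,[-8,0,0],[0,0,0]],
])

```text
clock: 11.92
eef_pos: [506.0, 42.3, 238.2]
tcp_rot: [3.141, 0.0, -0.511]
contact_force: [2.8, -1.4, -3.2]
opening: 0.0
```

```bash
python3 - <<'E'
from h import *
rows([circ(a) for a in range(-126,-220,-6)])
im=[grab_frame(c) for c in("top","scene")]
cv2.imwrite("pics/m3.png",np.vstack([cv2.resize(im[0][120:260,200:360],None,fx=2.5,fy=2),cv2.resize(im[1][110:250,280:440],None,fx=2.5,fy=2)]))
for c in("top","scene"):
  for r in boxes_of(c,"handle")[:2]: print(c,r["conf"],toworld(c,r["centre"]).round())
E
```

```text
t 11.93 p [506.   42.3 238.2] rot [ 3.141  0.    -0.511] q [ 0.08  0.16  1.87 -0.    1.11  2.16] F [ 2.8 -1.4 -3.2] op 0.0 phi -120.1 r 78.9
[-8.0, 1.0, 0.0] [-8.0, -1.0, 0.0] [-8.0, -2.0, 0.0] [-8.0, -3.0, 0.0] [-7.0, -4.0, 0.0] [-7.0, -5.0, -0.0] [-6.0, -5.0, -0.0] [-6.0, -6.0, -0.0] [-5.0, -7.0, -0.0] [-4.0, -7.0, -0.0] [-4.0, -8.0, -0.0] [-3.0, -8.0, -0.0] [-2.0, -8.0, -0.0] [-1.0, -8.0, -0.0] [-0.0, -8.0, -0.0] [1.0, -8.0, -0.0] 
top 0.55 [479.  59. 263.]
```

View pics/m3.png

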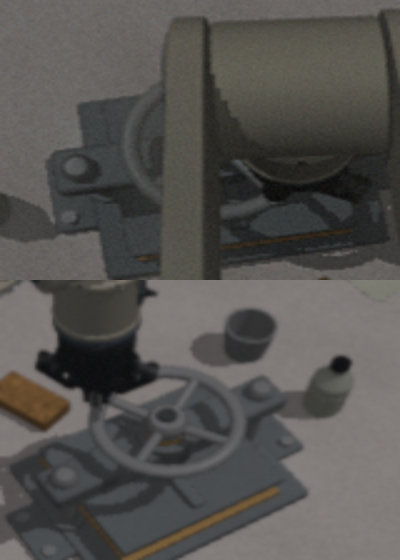

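The scene half shows the fingers at the wheel's left rim, about (100, 400), with the handle hidden behind them. The detector puts the handle at -142°, just ahead of the tool at -120°. I'll go on.

>>> servo_tool([
  [0,[-8,1,0],[0,0,0]],
  [0,[-8,-1,0],[0,0,0]],
  [0,[-8,-2,0],[0,0,0]],
  [0,[-8,-3,0],[0,0,0]],
  [0,[-7,-4,0],[0,0,0]],
  [0,[-7,-5,0],[0,0,0]],
  [0,[-6,-5,0],[0,0,0]],
  [0,[-6,-6,0],[0,0,0]],
])

```text
clock: 13.12
eef_pos: [467.6, 92.7, 238.1]
tcp_rot: [3.141, 0.001, -0.511]
contact_force: [1.3, -4.1, -1.5]
opening: -0.002
```

```bash
python3 - <<'E'
from h import *
rows([circ(a) for a in range(-174,-260,-6)])
for c in("top","scene"):
  grab_frame(c)
  for r in boxes_of(c,"handle")[:2]: print(c,r["conf"],toworld(c,r["centre"]).round())
E
```

```text
t 13.12 p [467.6  92.7 238.1] rot [ 3.141e+00  1.000e-03 -5.110e-01] q [ 0.19  0.11  1.93 -0.    1.1   2.27] F [ 1.3 -4.1 -1.5] op -0.0 phi -167.1 r 79.9
[-6.0, -7.0, 0.0] [-4.0, -7.0, -0.0] [-4.0, -8.0, -0.0] [-3.0, -8.0, -0.0] [-2.0, -8.0, -0.0] [-1.0, -8.0, -0.0] [-0.0, -8.0, -0.0] [1.0, -8.0, -0.0] [1.0, -8.0, -0.0] [2.0, -8.0, -0.0] [3.0, -8.0, -0.0] [4.0, -7.0, -0.0] [5.0, -7.0, -0.0] [5.0, -6.0, -0.0] [6.0, -6.0, -0.0]
```

>>> servo_tool([
  [0,[-6,-7,0],[0,0,0]],
  [0,[-4,-7,0],[0,0,0]],
  [0,[-4,-8,0],[0,0,0]],
  [0,[-3,-8,0],[0,0,0]],
  [0,[-2,-8,0],[0,0,0]],
  [0,[-1,-8,0],[0,0,0]],
  [0,[0,-8,0],[0,0,0]],
  [0,[1,-8,0],[0,0,0]],
])

```text
clock: 14.32
eef_pos: [482.0, 156.0, 238.0]
tcp_rot: [3.141, 0.001, -0.511]
contact_force: [-1.1, -4.0, -2.0]
opening: 0.004
```

```bash
python3 - <<'E'
from h import *
rows([circ(a) for a in range(-222,-285,-6)])
for c in("top","scene"):
  grab_frame(c)
  for r in boxes_of(c,"handle")[:2]: print(c,r["conf"],toworld(c,r["centre"]).round())
E
```

```text
t 14.32 p [482. 156. 238.] rot [ 3.141e+00  1.000e-03 -5.110e-01] q [ 0.31  0.16  1.87 -0.    1.11  2.39] F [-1.1 -4.  -2. ] op 0.0 phi 144.4 r 78.1
[-0.0, -9.0, 0.0] [2.0, -8.0, -0.0] [3.0, -8.0, -0.0] [4.0, -7.0, -0.0] [5.0, -7.0, -0.0] [5.0, -6.0, -0.0] [6.0, -6.0, -0.0] [7.0, -5.0, -0.0] [7.0, -4.0, -0.0] [8.0, -4.0, -0.0] [8.0, -3.0, -0.0] 
scene 0.73 [549. 112. 215.]
scene 0.43 [356. 331.  52.]
```

>>> servo_tool([
  [0,[0,-9,0],[0,0,0]],
  [0,[2,-8,0],[0,0,0]],
  [0,[3,-8,0],[0,0,0]],
  [0,[4,-7,0],[0,0,0]],
  [0,[5,-7,0],[0,0,0]],
  [0,[5,-6,0],[0,0,0]],
  [0,[6,-6,0],[0,0,0]],
  [0,[0,0,0],[0,0,0]],
])

```text
clock: 15.52
eef_pos: [530.0, 188.1, 238.3]
tcp_rot: [-3.14, -0.001, -0.511]
contact_force: [-1.2, 0.6, -0.1]
opening: -0.004
```

```bash
python3 - <<'E'
from h import *
rows([circ(98,79),circ(92,79),circ(86,79),circ(80,79),[564,187.3,238]])
im=[grab_frame(c) for c in("top","scene")]
cv2.imwrite("pics/m4.png",np.vstack([cv2.resize(im[0][120:260,200:360],None,fx=2.5,fy=2),cv2.resize(im[1][110:250,280:440],None,fx=2.5,fy=2)]))
for c in("top","scene"):
  for r in boxes_of(c,"handle")[:2]: print(c,r["conf"],toworld(c,r["centre"]).round())
E
```

```text
t 15.53 p [530.  188.1 238.3] rot [-3.14e+00 -1.00e-03 -5.11e-01] q [ 0.34  0.25  1.76 -0.    1.13  2.42] F [-1.2  0.6 -0.1] op -0.0 phi 101.3 r 79.1
[4.0, -3.0, 0.0] [7.0, -5.0, 0.0] [7.0, -4.0, 0.0] [8.0, -3.0, 0.0] [5.0, -1.0, 0.0] 
scene 0.52 [562. 185. 258.]
```

View pics/m4.png

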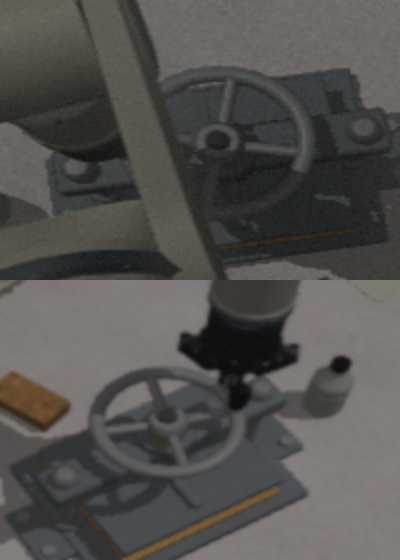

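The handle is at scene crop (238, 393), short of its start at (242, 415), and the detector puts it at about 78°. I'll push on to the contact pose.

>>> servo_tool([
  [0,[4,-3,0],[0,0,0]],
  [0,[7,-5,0],[0,0,0]],
  [0,[7,-4,0],[0,0,0]],
  [0,[8,-3,0],[0,0,0]],
  [0,[4,-1,0],[0,0,0]],
  [0,[0,0,0],[0,0,0]],
])

```text
clock: 16.48
eef_pos: [563.6, 186.9, 238.3]
tcp_rot: [-3.141, -0.001, -0.511]
contact_force: [-0.0, -0.4, -0.4]
opening: 0.001
```

```bash
python3 - <<'E'
from h import *
rows([[564,187.3,238]])
im=grab_frame("scene");a=cv2.imread("pics/scene0.png")
f=lambda i:cv2.resize(i[120:220,320:420],None,fx=4,fy=4)
cv2.imwrite("pics/m5.png",np.hstack([f(a),f(im)]))
for c in("scene",):
  for r in boxes_of(c,"handle")[:2]: print(c,r["conf"],toworld(c,r["centre"]).round())
  for r in trace(c,"handle")[:2]:
    v,u=np.nonzero(r["mask"]);print("hmask",r["conf"],u.min(),u.max(),v.min(),v.max(),u.mean(),v.mean())
E
```

```text
t 16.48 p [563.6 186.9 238.3] rot [-3.141e+00 -1.000e-03 -5.110e-01] q [ 0.32  0.3   1.7  -0.    1.15  2.4 ] F [-0.  -0.4 -0.4] op 0.0 phi 76.7 r 78.5
[0.0, -1.0, 0.0] 
scene 0.67 [592. 172. 261.]
```

View pics/m5.png

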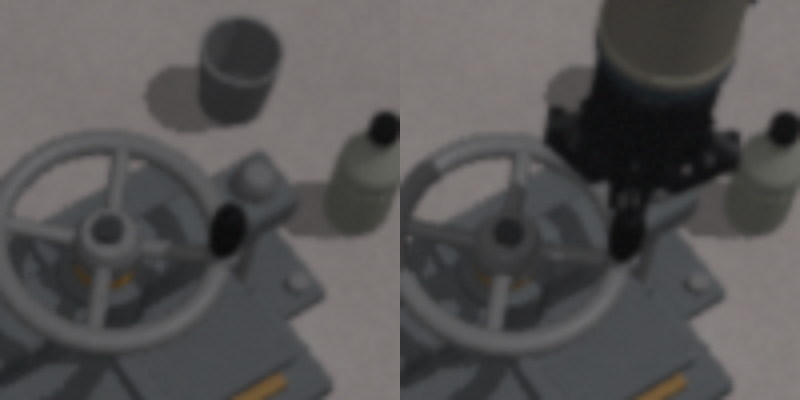

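The handle stood at (228, 230) before and is at about (226, 234) now, with the spokes also lined up. One full turn is done, so I'll back off and rise.

>>> servo_tool([
  [0,[-8,2,0],[0,0,0]],
  [0,[-12,3,0],[0,0,0]],
  [0,[-10,3,0],[0,0,0]],
  [0,[0,0,-40],[0,0,0]],
  [0,[0,0,-50],[0,0,0]],
  [0,[0,0,-40],[0,0,0]],
  [0,[-40,0,0],[0,0,0]],
  [0,[-40,0,0],[0,0,0]],
])

```text
clock: 17.62
eef_pos: [461.6, 234.4, 368.8]
tcp_rot: [-3.141, -0.0, -0.512]
contact_force: [0.3, -0.3, -0.4]
opening: 0.0
```

>>> servo_tool([
  [0,[-50,0,0],[0,0,0]],
  [0,[-50,0,0],[0,0,0]],
  [0,[-40,0,0],[0,0,0]],
  [0,[0,0,0],[0,0,0]],
  [0,[0,0,0],[0,0,0]],
])

```text
clock: 18.25
eef_pos: [340.7, 302.4, 368.5]
tcp_rot: [-3.141, -0.001, -0.51]
contact_force: [-0.9, -1.0, 0.3]
opening: -0.0
```

```bash
python3 - <<'E'
from h import *
rows([])
F={}
for c in("top","scene"):
  F[c]=grab_frame(c)
  for r in boxes_of(c,"handle")[:2]: print(c,r["conf"],toworld(c,r["centre"]).round())
  for r in trace(c,"handle")[:2]:
    v,u=np.nonzero(r["mask"]);print(c,"hmask",r["conf"],u.mean(),v.mean())
  for t in("flux_bottle","solder_reel","sanding_block","tin_cup"):
    for r in boxes_of(c,t)[:1]: print(c,t,toworld(c,r["centre"]).round())
f=lambda i:cv2.resize(i[120:220,320:420],None,fx=4,fy=3)
g=lambda i:cv2.resize(i[140:240,230:330],None,fx=4,fy=3)
a={c:cv2.imread(f"pics/{c}0.png") for c in F}
cv2.imwrite("pics/m6.png",np.vstack([np.hstack([g(a["top"]),g(F["top"])]),np.hstack([f(a["scene"]),f(F["scene"])])]))
E
```

```text
t 18.25 p [340.7 302.4 368.5] rot [-3.141e+00 -1.000e-03 -5.100e-01] q [ 0.72 -0.03  1.79 -0.    1.38  2.8 ] F [-0.9 -1.   0.3] op -0.0 phi 136.9 r 280.6

top 0.43 [581. 172. 263.]
top hmask 0.69 254.92523364485982 168.21495327102804
top flux_bottle [486. 362.  93.]
top solder_reel [ 507. -135.   44.]
top sanding_block [356.   7.  33.]
top tin_cup [347. 336.  37.]
scene 0.4 [591. 174. 259.]
scene hmask 0.57 376.5772357723577 178.21951219512195
scene hmask 0.56 346.5453070683662 199.4614136732329
scene flux_bottle [495. 364.  85.]
scene solder_reel [ 514. -131.   44.]
scene sanding_block [361.   1.  29.]
scene tin_cup [345. 321.  51.]
```

View pics/m6.png

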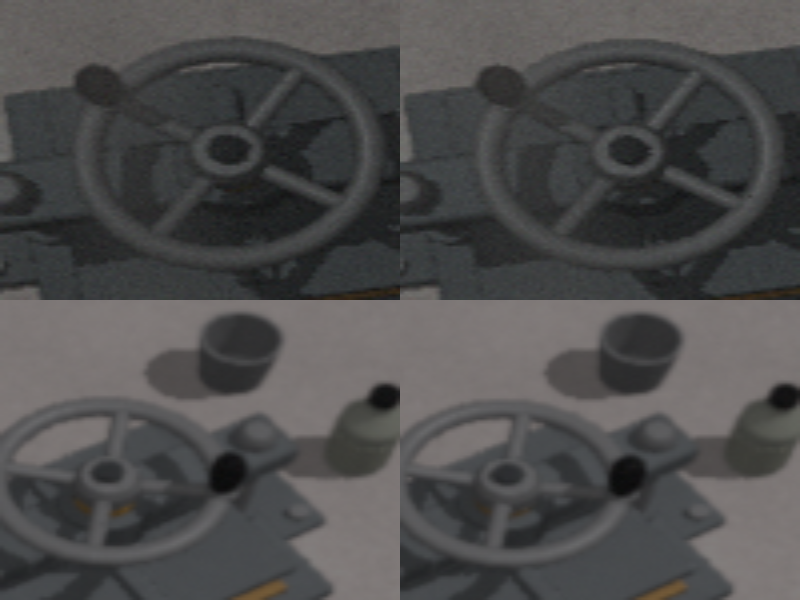

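In both before/after pairs the handle is back in place: top (98, 84) against (500-400, 85), scene (228, 472) against (626-400, 475). The wheel went all the way round with the fingers, and the hand is clear.

```bash
python3 -c "
from rig import *
print(sign_off())"
```

```text
the job is handed in; nothing more can be done
None
```

I pushed the hand wheel one full turn clockwise by its handle, using the shut fingers held at a fixed yaw. I stopped at the pose where they had first touched the handle, then backed off and raised the hand clear. I handed the job in at about 19 s on the robot's clock; no verdict was reported.

**Handle:** in both cameras it is within about 1–2 pixels of its starting place, roughly 2–4 mm, and the spokes line up too.

**Turn and platen:** during the turn, contact forces were about 2–5 N. Pictures along the way showed the handle moving round with the fingers. I did not measure the platen's 4 mm drop directly; I infer it from the full turn.

**Other things on the table:** their detected positions differ from the first look by only 2–6 mm, which is within detector noise. The reel was not found in the first top picture, so I could only compare it in the scene camera.

**Failed or disagreeing checks:** the handle detector often missed or misplaced the handle while the arm blocked the view. In the last look, its distance estimates differed between cameras by about 10 mm.

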